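# Lock the blue closing ring of a filter holder

## Robot

A 7-joint arm with a two-finger parallel gripper is mounted at the origin on a cart in front of the work surface, level with it; the furniture and walls round the work are solid. World frame = base frame: x ahead of the robot, y to its left, z up, the work surface at z = 0. Lengths are in m, angles in rad, forces in N, time in s.
With the tool pointing down it reaches from about 0.425 to 0.95 m from the base axis. Payload 4.7 kg.
Tool frame: the origin (TCP) lies on the centre line of the jaws, within the pads' length; the fingertips stand robot.nose_length ahead of it and the grasp point (between the pads) lies 8 mm behind it (robot.nose_length is the distance from the TCP to the fingertips, in m); z points along the fingers, y is the line along which they close (so a half turn about z gives the same grasp; the last joint's range is limited). The gripper opens to 85 mm and grips with 20 to 120 N. Pads are 22 mm wide; open, the fingers measure 114 mm over their backs; the gripper's body (76 mm by 85 mm) begins 54 mm behind the grasp point. The pads swing forward as they close: fully open they stand 13 mm farther back than shut.
Start: joints at [1.28, 0.469, -0.049, 1.532, 0.024, 1.141, -0.082], TCP at [0.175, -0.652, 0.242] pointing down, gripper open.
Joint ranges: [-2.59, 2.59], [-0.33, 1.99], [-1.39, 1.29], [0.1, 2.45], [-1.04, 4.18], [0.21, 1.99], [-2.66, 2.66]. Speed limits (rad/s): [2.57, 2.57, 3.14, 3.14, 3.14, 3.14, 3.14].

## Interface

Orientations are given as [roll, pitch, yaw] about the fixed x, y, z axes, in that order (R = Rz(yaw) Ry(pitch) Rx(roll)).
In Python, from plant import robot gives the robot as it stands. Calls block until the motion is done:
- robot.goto(position, orientation): joint-space move of the TCP to a pose.
- robot.move_straight(position, vel=0.15, attitude=None, contact_N=None): straight line of the TCP; attitude=None keeps the orientation; vel is the mean speed in m/s. With contact_N (N) it stops when the force on the tool has changed by that much, and returns True; else False.
- robot.move_joints(angles): joint-space move.
- robot.grip(opening, strength=None): opening from 0.0 (shut) to 1.0 (fully open); strength is the grip in N (None keeps the last); returns when the fingers have stopped.
- robot.sleep(seconds).
- robot.inverse_kinematics(position, orientation): joint angles nearest the present ones, or None.
- robot.sense(): the state.
- robot.grab_frame(name): name is "scene" or "top" or "wrist"; returns a dict with "image" (420x560x3 uint8, red, green, blue), "range_z" (420x560 float32, m along the optical axis (not along the pixel's ray), 0 where there is no reading), "fx", "fy", "cx", "cy" (pixels), "dist_coeffs" ([k1, k2, p1, p2, k3] as OpenCV has them; the pictures are not rectified), "R" (3x3) and "t" (3): a world point X has camera coordinates R X + t. Camera axes: x right, y down, z forward; pixel columns grow to the right and rows downward; lengths in m; the calibration is good to about 2 mm. A picture is of the moment at which its call begins.
A pose or a line that the arm cannot do raises robot.IKError and nothing moves.
- robot.close_job(): hands the job in; it is judged then, once.
The state is a dict: "t": time; "joint_pos": joint angles; "joint_velocities": joint speeds; "effort": joint torques, N m; "tcp_pos": TCP position; "tcp_rot": TCP orientation; "wrist_force": force on the tool from outside, world axes, zero at the start; "torque": the same for the moment, N m; "opening": opening from 0.0 (shut) to 1.0 (fully open); "gripper_force": force on a finger pad.
Only numpy, scipy, OpenCV 4.12 (cv2) and the standard library are available. Lean on these libraries where they do the work, as an engineer would, in place of code of your own. Each camera call takes 0.05 s, during which the arm holds its last target. There are 200 camera calls.

## Task

Close the membrane filter holder that has the blue ring, ready for the next run: turn its ring clockwise (seen from above) until the white line on the ring points at the green locked mark, not past it, and let go. Leave the ring of the orange holder as it is.

Things in the scene. Friction and masses are not known exactly. Their poses are not given: they have to be found in the camera images.
- blue_holder: Aluminium filter holder bolted to the bench, foot 100 mm wide. Origin: underside centre, z up (the ring's axis). Its shoulder disc, 92 mm wide, top 70 mm up, has a red dot (open) towards (-0.84, -0.54) and a green bar (locked) towards (-0.84, 0.54) in its own x, y. On it sits the ribbed blue ring, an upright cylinder 56 mm wide, 72 to 108 mm up; grip it anywhere round.
- blue_ring (a joint): Angle (rad) of the blue ring, growing clockwise seen from above. 0: the white line on its top and side points at the red dot; 1.15: at the green locked mark; 1.4: a stop past the mark. Starts at 0 to 0.35. Light friction (0.08 N m), no spring: it stays where it is left and cannot lift off.
- orange_holder: A second holder of the same build and size with an orange ring, also bolted down; not to be operated. Origin: centre of the underside; z up. Each holder has a brass port that stands out 64 mm along its +x, 36 mm up.
- orange_ring_arrow (a point): Outer end of the white line on the top of the orange ring, 26 mm from its axis and 108 mm above the bench; it moves only if that ring is turned. The ring may start at any angle from open to near its locked mark.

How it is judged:
By the outcome, as a careful person would: the job done as asked, in the order asked, and still so for the second after the job is handed in, with the robot touching nothing.
It also fails if it takes over 29 s, if anything falls off the work surface, if the arm or the gripper's body presses on something with over 40 N, if the wrist force passes 120 N, or if a joint passes its speed limit or range.

## Working session

There is one attempt and no reset: what is moved stays moved. The work goes in short steps, each a Python script; the robot and the scene stay as the last script left them, time stands still between calls to the robot, and variables do not carry over. Pictures are saved under pics/ and viewed, at most 10 in all, crops included, and the job is handed in when it is done.

```bash
ls; mkdir -p pics; python3 - <<'E'
from plant import robot
import cv2,numpy as np,pickle
print(robot.nose_length, robot.sense())
fs={}
for n in("scene","top"):
    f=robot.grab_frame(n);fs[n]=f
    print(n,f["fx"],f["cx"],f["dist_coeffs"],f["R"],f["t"])
pickle.dump(fs,open("fs.pkl","wb"))
cv2.imwrite("pics/a.png",fs["top"]["image"][:,:,::-1])
cv2.imwrite("pics/b.png",fs["scene"]["image"][:,:,::-1])
E
```

```text
pics
0.011 {'t': 0.0, 'joint_pos': array([ 1.28009676,  0.46945265, -0.04861136,  1.53370552,  0.02411656,
        1.14098894, -0.08231479]), 'joint_velocities': array([ 0.00105149, -0.00015771,  0.00144893,  0.00033666,  0.00065248,
        0.0010784 , -0.00073784]), 'effort': array([ 6.05340338e-04, -5.10311329e+01, -4.64491756e-02, -2.37716442e+01,
        1.06619022e-02,  7.52612919e-03,  6.91696513e-06]), 'tcp_pos': array([ 0.17457252, -0.65144839,  0.24124899]), 'tcp_rot': array([-3.13962621e+00,  8.00340190e-05,  2.61838297e-01]), 'wrist_force': array([-0.19319205,  0.13122909,  0.23184079]), 'torque': array([-0.02993648, -0.005115  ,  0.01066769]), 'gripper_force': 0.0, 'opening': 1.0007645801890428}
scene 535.6836617763976 284.0840610843759 [-0.15504291  0.          0.          0.          0.        ] [[-0.61988823 -0.78457954  0.01317298]
 [-0.60919069  0.47059838 -0.63829763]
 [ 0.49459608 -0.40369805 -0.76967695]] [0.44294578 0.26887286 0.75646007]
top 494.6981733545327 284.5444861390456 [-0.05474731  0.          0.          0.          0.        ] [[-0.02231418 -0.99974989  0.00149513]
 [-0.98571996  0.02175132 -0.16698213]
 [ 0.16690785 -0.00519985 -0.98595879]] [0.16146166 0.4888843  0.86594795]
```

View pics/a.png

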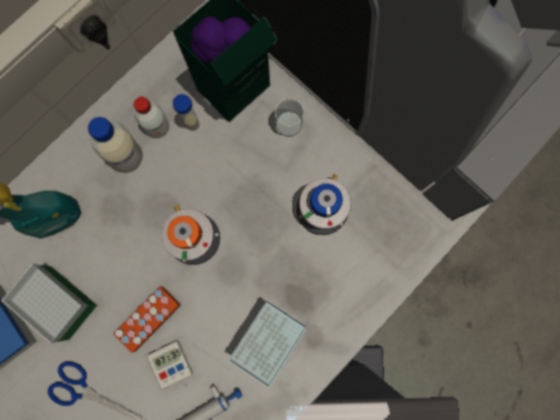

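View pics/b.png

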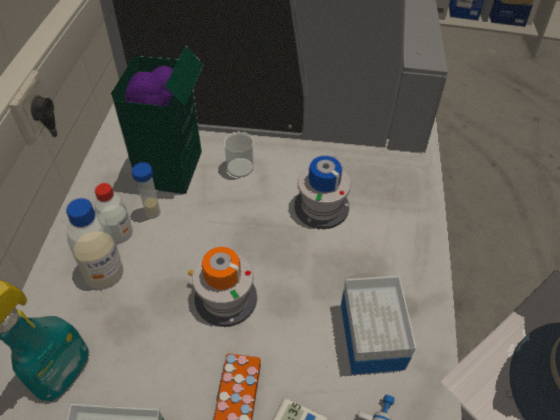

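The top view shows the blue ring at (326,203), its red dot at (331,223), green bar at (308,213) and port at (335,178). The orange holder is at (187,235). The scene view has the blue ring at (325,173), red dot at (341,192) and green bar at (318,198).

```bash
cat > h.py <<'E'
import cv2,numpy as np
def ray(f,uv,z):
    K=np.array([[f["fx"],0,f["cx"]],[0,f["fy"],f["cy"]],[0,0,1]])
    p=cv2.undistortPoints(np.array(uv,float).reshape(-1,1,2),K,np.array(f["dist_coeffs"])).reshape(-1,2)
    d=np.c_[p,np.ones(len(p))]@f["R"]; c=-f["R"].T@f["t"]
    return c+d*((z-c[2])/d[:,2])[:,None]
def pix(f,X):
    K=np.array([[f["fx"],0,f["cx"]],[0,f["fy"],f["cy"]],[0,0,1]])
    return cv2.projectPoints(np.array(X,float).reshape(-1,1,3),cv2.Rodrigues(f["R"])[0],f["t"],K,np.array(f["dist_coeffs"]))[0].reshape(-1,2)
def blobs(f,lo,hi,amin=4):
    h=cv2.cvtColor(f["image"],cv2.COLOR_RGB2HSV)
    m=cv2.inRange(h,np.array(lo),np.array(hi))
    n,l,s,c=cv2.connectedComponentsWithStats(m)
    return [(s[i,4],c[i],s[i,:4]) for i in range(1,n) if s[i,4]>=amin]
E
python3 - <<'E'
import pickle; from h import *
fs=pickle.load(open("fs.pkl","rb"))
boxes={"top":(295,165,360,240),"scene":(285,145,360,230)}
for n,f in fs.items():
    b=boxes[n]
    for nm,lo,hi,z in(("blue",(100,120,60),(130,255,255),.108),("red",(0,110,80),(8,255,255),.07),("red2",(170,110,80),(180,255,255),.07),("green",(50,90,50),(90,255,255),.07),("brass",(12,90,60),(30,255,255),.036)):
        for a,c,s in blobs(f,lo,hi):
            if b[0]<c[0]<b[2] and b[1]<c[1]<b[3]: print(n,nm,a,c.round(1),s,ray(f,c,z)[0].round(4))
f=fs["top"]
cv2.imwrite("pics/c.png",cv2.resize(np.hstack([fs[n]["image"][b[1]:b[1]+75,b[0]:b[0]+65] for n,b in boxes.items()])[:,:,::-1],None,fx=6,fy=6,interpolation=cv2.INTER_CUBIC))
E
```

```text
scene blue 678 [323.1 175.1] [309 156  33  36] [0.4942 0.0942 0.108 ]
scene red 15 [341.3 192.3] [339 191   5   4] [0.4705 0.0702 0.07  ]
scene green 26 [318.4 196.7] [316 194   6   7] [0.4867 0.1077 0.07  ]
top blue 446 [325.2 198.8] [310 184  32  31] [0.5052 0.0811 0.108 ]
top red 15 [329.5 222.9] [328 221   4   5] [0.4691 0.0715 0.07  ]
top green 22 [307.7 214.5] [305 212   7   6] [0.4849 0.1097 0.07  ]
top brass 20 [334.2 176.8] [332 175   5   5] [0.5608 0.0561 0.036 ]
```

View pics/c.png

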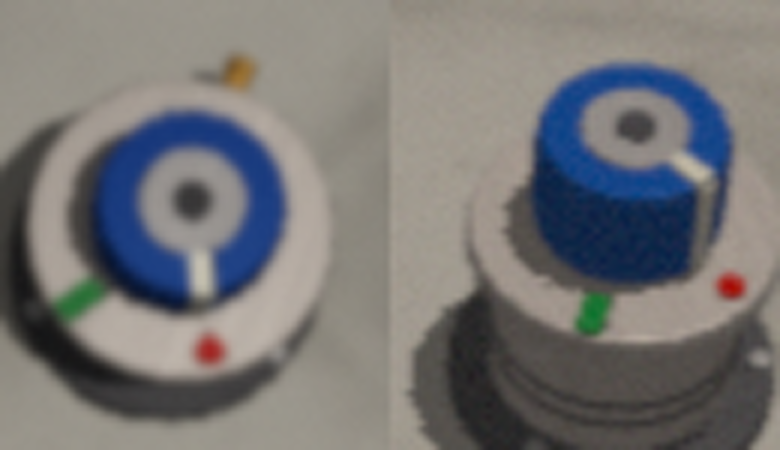

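The close crop shows the blue ring's white line pointing a little clockwise of the red dot (about 0.2 rad). The geometry agrees with the given sizes: the dot and bar sit at a radius of about 38 mm. Before swinging the arm over, I'll check the depth data for tall furniture along the way.

```bash
python3 - <<'E'
import pickle; from h import *; from plant import robot
fs=pickle.load(open("fs.pkl","rb"))
P=[]
for f in fs.values():
    z=f["range_z"]; v,u=np.nonzero(z>0)
    K=np.array([[f["fx"],0,f["cx"]],[0,f["fy"],f["cy"]],[0,0,1]])
    q=cv2.undistortPoints(np.c_[u,v].astype(float).reshape(-1,1,2),K,np.array(f["dist_coeffs"])).reshape(-1,2)
    P.append((np.c_[q,np.ones(len(q))]*z[v,u][:,None]-f["t"])@f["R"])
P=np.vstack(P); P=P[P[:,2]>.05]
r=np.hypot(P[:,0],P[:,1]); a=np.arctan2(P[:,1],P[:,0])
for k in np.arange(-1.5,.8,.15):
    m=(a>k)&(a<k+.15)&(r>.2)
    print(round(k,2),[(round(float(z),2),round(float(np.percentile(r[m&(P[:,2]>z)],1)),3)) for z in(.05,.15,.3,.5) if (m&(P[:,2]>z)).sum()>20])
for yaw in np.arange(-3,3.2,.4):
    q=robot.inverse_kinematics([.5065,.079,.25],[np.pi,0,yaw]); print(round(yaw,2),None if q is None else np.round(q,2))
E
```

```text
-1.5 []
-1.35 []
-1.2 []
-1.05 []
-0.9 []
-0.75 []
-0.6 [(0.05, 0.676), (0.15, 0.676)]
-0.45 [(0.05, 0.504), (0.15, 0.504)]
-0.3 [(0.05, 0.511), (0.15, 0.512), (0.3, 0.551), (0.5, 0.593)]
-0.15 [(0.05, 0.561), (0.15, 0.561), (0.3, 0.561), (0.5, 0.607)]
-0.0 [(0.05, 0.484), (0.15, 0.638), (0.3, 0.637)]
0.15 [(0.05, 0.479), (0.15, 0.734), (0.3, 0.758)]
0.3 [(0.05, 0.322), (0.15, 0.718), (0.3, 0.915)]
0.45 [(0.05, 0.295), (0.15, 0.847), (0.3, 0.871)]
0.6 [(0.05, 0.28), (0.15, 0.753), (0.3, 0.86)]
0.75 [(0.05, 0.274), (0.15, 0.758)]
-3.0 [ 0.69  0.44 -1.2   1.86  0.44  1.15  1.05]
-2.6 [ 0.68  0.42 -1.17  1.86  0.42  1.14  1.47]
-2.2 [ 0.68  0.42 -1.17  1.86  0.42  1.14  1.87]
-1.8 [ 0.68  0.42 -1.17  1.86  0.42  1.14  2.27]
-1.4 [ 0.74  0.5  -1.3   1.86  0.52  1.19  2.58]
-1.0 [-1.13  0.33  1.13  1.95 -0.34  1.08 -2.43]
-0.6 [ 0.39  0.28 -0.75  1.87  0.22  1.07 -2.62]
-0.2 [ 0.45  0.3  -0.83  1.87  0.25  1.08 -2.24]
0.2 [ 0.48  0.31 -0.87  1.87  0.26  1.09 -1.86]
0.6 [ 0.52  0.32 -0.92  1.87  0.29  1.09 -1.48]
1.0 [ 0.55  0.34 -0.97  1.86  0.31  1.1  -1.1 ]
1.4 [ 0.57  0.35 -1.    1.86  0.33  1.11 -0.72]
1.8 [ 0.6   0.36 -1.04  1.86  0.35  1.11 -0.34]
2.2 [ 0.62  0.38 -1.08  1.86  0.37  1.12  0.04]
2.6 [ 0.65  0.39 -1.12  1.86  0.39  1.13  0.42]
3.0 [ 0.67  0.41 -1.16  1.86  0.42  1.14  0.79]
```

```bash
python3 - <<'E'
import pickle; from h import *; from plant import robot
def st(): s=robot.sense(); print(round(s["t"],2),s["tcp_pos"].round(4),s["tcp_rot"].round(3),s["joint_pos"].round(3)); return s
robot.move_joints([1.28,.05,0,2.1,0,.99,0]); s=st(); r=np.hypot(*s["tcp_pos"][:2])
if r<.43 and s["tcp_pos"][2]>.2:
    robot.move_joints([-.155,.05,0,2.1,0,.99,.45]); s=st()
    q=robot.inverse_kinematics([.5065,.079,.26],[np.pi,0,2.2]); print(q)
    if q is not None and abs(q[2])<.4:
        robot.move_joints(q); st()
        f=robot.grab_frame("wrist"); pickle.dump(f,open("w.pkl","wb"))
        cv2.imwrite("pics/w.png",f["image"][:,:,::-1])
E
```

```text
1.11 [ 0.0803 -0.4148  0.2413] [ 3.138 -0.     0.291] [ 1.28   0.051 -0.     2.097 -0.     0.989 -0.   ]
3.1 [0.4204 0.022  0.2407] [3.140e+00 1.000e-03 2.174e+00] [-1.54e-01  5.00e-02  1.00e-03  2.10e+00  0.00e+00  9.90e-01  4.50e-01]
[-0.20867846  0.18832583 -0.03272088  1.89040652  0.00700934  1.06296918
  0.38497392]
3.6 [0.5069 0.0784 0.2596] [-3.141 -0.     2.199] [-0.208  0.19  -0.032  1.89   0.007  1.063  0.385]
```

View pics/w.png

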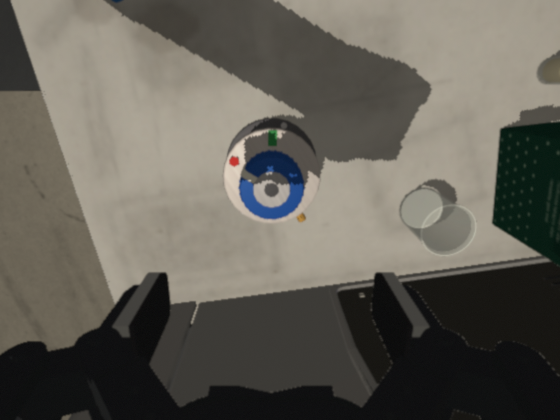

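```bash
python3 - <<'E'
import pickle; from h import *
f=pickle.load(open("w.pkl","rb"))
print(pix(f,[[.5065,.079,.108]]), -f["R"].T@f["t"])
for nm,lo,hi,z in(("blue",(100,120,40),(130,255,255),.108),("red",(0,110,60),(8,255,255),.07),("red2",(170,110,60),(180,255,255),.07),("green",(50,90,40),(90,255,255),.07)):
    for a,c,s in blobs(f,lo,hi,40): print(nm,a,c.round(1),s,ray(f,c,z)[0].round(4))
E
```

```text
[[269.50510816 187.31726005]] [0.46036746 0.14415761 0.39216687]
blue 2128 [272.7 182.9] [240 151  64  68] [0.5064 0.0836 0.108 ]
red 67 [233.9 161. ] [230 157   9   9] [0.4713 0.0714 0.07  ]
green 108 [272.2 137.8] [269 130   8  16] [0.4873 0.1092 0.07  ]
```

The wrist view shows the blue holder at (271,190), with the red dot at (234,161) and green bar at (272,138). The arm's shadow falls across half the ring, so I'll enlarge it.

```bash
python3 - <<'E'
import pickle; from h import *
f=pickle.load(open("w.pkl","rb"))
c=f["image"][110:230,215:330]; g=np.clip(255*(c/255.)**.5,0,255).astype(np.uint8)
cv2.imwrite("pics/w2.png",cv2.resize(g[:,:,::-1],None,fx=5,fy=5,interpolation=cv2.INTER_CUBIC))
h=cv2.cvtColor(f["image"],cv2.COLOR_RGB2HSV)
print(ray(f,[[271,190]],.108))
# unwrap annulus r=18..26mm at z=.108 and in top cam too
fs=pickle.load(open("fs.pkl","rb"))
C=np.array([.5075,.0785]); 
for nm,F in(("w",f),("t",fs["top"]),("s",fs["scene"])):
    hs=cv2.cvtColor(F["image"],cv2.COLOR_RGB2HSV)
    a=np.arange(-np.pi,np.pi,.05); S=0
    for r in(.019,.021,.023):
        p=pix(F,np.c_[C[0]+r*np.cos(a),C[1]+r*np.sin(a),np.full(len(a),.108)])
        S=S+cv2.remap(hs[:,:,1].astype(np.float32),p[:,0].astype(np.float32),p[:,1].astype(np.float32),cv2.INTER_LINEAR).ravel()/3
    w=np.clip(150-S,0,None); ph=-0.392
    print(nm,[(round(float(x),2),int(y)) for x,y in zip(a,S) if y<150])
    print("centroid world ang",np.angle((w*np.exp(1j*a)).sum()))
# mark angles: red world = holder yaw + atan2(-.54,-.84)
print("red",np.arctan2(-.54,-.84)-.395,"green",np.arctan2(.54,-.84)-.395)
E
```

```text
[[0.50887596 0.07785331 0.108     ]]
w [(-3.14, 26), (-3.09, 38), (-3.04, 38), (-2.99, 38), (-2.94, 29), (-2.89, 46), (-2.84, 125), (3.06, 129), (3.11, 24)]
centroid world ang -3.0421632913296572
t [(-3.14, 11), (-3.09, 20), (-3.04, 23), (-2.99, 20), (-2.94, 24), (-2.89, 52), (-2.84, 107), (2.96, 147), (3.01, 102), (3.06, 51), (3.11, 24)]
centroid world ang -3.064944512114641
s [(-3.14, 44), (-3.09, 24), (-3.04, 30), (-2.99, 33), (-2.94, 30), (-2.89, 24), (-2.84, 32), (-2.79, 73), (-2.74, 128), (3.06, 138), (3.11, 78)]
centroid world ang -2.985121235745627
red -2.9652551737561663 green 2.1752551737561663
```

View pics/w2.png

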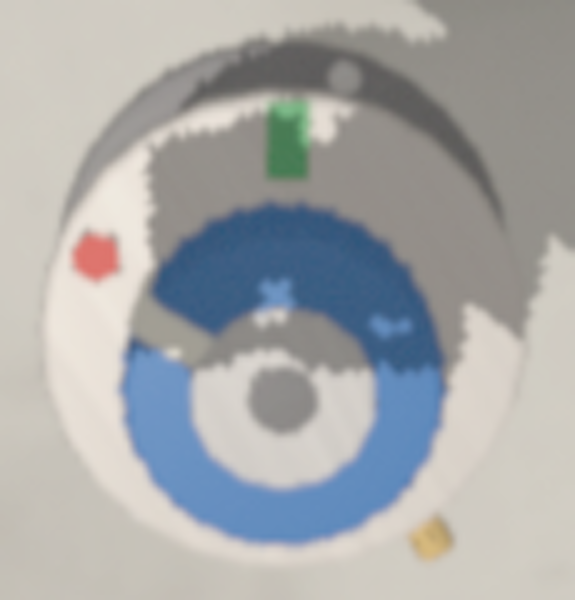

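The line is at a world angle of about -3.05, the green mark at 2.17 and the axis at (0.508, 0.078). That means turning about 1.04 rad clockwise. I'll descend, grip and turn slightly short, then look.

```bash
cat >> h.py <<'E'
def lineang(F,C,rs=(.019,.021,.023)):
    hs=cv2.cvtColor(F["image"],cv2.COLOR_RGB2HSV)[:,:,1].astype(np.float32)
    a=np.arange(-np.pi,np.pi,.02); S=0
    for r in rs:
        p=pix(F,np.c_[C[0]+r*np.cos(a),C[1]+r*np.sin(a),np.full(len(a),.108)]).astype(np.float32)
        S=S+cv2.remap(hs,p[:,0],p[:,1],cv2.INTER_LINEAR).ravel()/len(rs)
    w=np.clip(110-S,0,None)
    return np.angle((w*np.exp(1j*a)).sum()), [(round(float(x),2)) for x,y in zip(a,S) if y<110]
E
python3 - <<'E'
import pickle; from h import *; from plant import robot
def st():
    s=robot.sense(); print(round(s["t"],2),s["tcp_pos"].round(4),s["tcp_rot"].round(3),s["wrist_force"].round(1),s["torque"].round(2),round(s["opening"],3),s["gripper_force"]); return s
robot.goto([.508,.078,.15],[np.pi,0,2.2])
hit=robot.move_straight([.508,.078,.089],vel=.06,contact_N=8); print("hit",hit); st()
if not hit:
    robot.grip(0.,30); s=st()
    if s["opening"]>.5:
        q=s["joint_pos"].copy()
        q[6]-=.5; robot.move_joints(q); st()
        q[6]-=.5; robot.move_joints(q); st()
        f=robot.grab_frame("wrist"); pickle.dump(f,open("w3.pkl","wb"))
        print(lineang(f,(.508,.078)))
        cv2.imwrite("pics/w3.png",f["image"][:,:,::-1])
        t=robot.grab_frame("scene"); pickle.dump(t,open("s3.pkl","wb"))
E
```

```text
hit False
5.33 [0.5083 0.0781 0.0894] [3.141 0.    2.2  ] [-0.2  0.8 -0.3] [-0.02 -0.01  0.01] 0.999 0.0
5.72 [0.5079 0.0778 0.0896] [-3.141  0.     2.2  ] [-1.9 -1.2  5.4] [-0.2   0.5   0.04] 0.646 31.275553107261658
6.28 [0.5072 0.0776 0.0896] [-3.14   0.     1.702] [-3.6 -1.6  3.8] [-0.23  0.58 -0.1 ] 0.642 31.40887588262558
6.83 [0.5066 0.0776 0.0896] [-3.139e+00  2.000e-03  1.201e+00] [-4.9 -1.3  5.2] [-0.23  0.99 -0.06] 0.646 31.711052656173706
(np.float64(2.243626657662046), [2.08, 2.1, 2.12, 2.14, 2.16, 2.18, 2.2, 2.22, 2.24, 2.26, 2.28, 2.3, 2.32, 2.34, 2.36, 2.38, 2.4, 2.42])
```

View pics/w3.png

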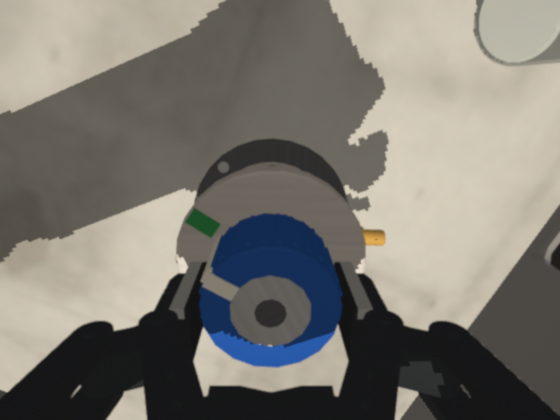

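The wrist view in the grip shows the hub at (270,313), the white line at (222,287) with its side at (210,262), and the green bar at (203,222). The line is just short of the mark. I'll measure the remaining angle in this frame.

```bash
python3 - <<'E'
import pickle; from h import *
f=pickle.load(open("w3.pkl","rb"))
C=ray(f,[[270,313]],.108)[0]; print(C)
m=cv2.inRange(f["image"],(0,0,0),(70,70,70))[290:340,245:300]
n,l,s,c=cv2.connectedComponentsWithStats(m)
for i in range(1,n):
    if 300<s[i,4]<1500: C=ray(f,[c[i]+[245,290]],.108)[0]; print("hub",c[i]+[245,290],s[i],C)
for a,c,s in blobs(f,(50,90,40),(90,255,255),40):
    g=ray(f,c,.07)[0]; print(a,c,s,g,"r",np.hypot(*(g-C)[:2]),"ang",np.arctan2(g[1]-C[1],g[0]-C[0]))
for CC in (C[:2],(.508,.078)): 
    for rs in((.018,),(.021,),(.024,)): print(lineang(f,CC,rs)[0])
E
```

```text
[0.50774585 0.07744793 0.108     ]
hub [270.02205882 313.00588235] [ 10   9  31  29 680] [0.50775271 0.07744246 0.108     ]
475 [202.26526316 222.68842105] [186 209  33  28] [0.48638383 0.10909256 0.07      ] r 0.038188449821744005 ang 2.164655872673749
2.2176932096832402
2.220096550817513
2.218866205372814
2.2487291848864337
2.246997199537149
2.2406466282037014
```

About 0.05 rad remains. The bar's radius comes out at 38.2 mm, as expected. I'll turn by that amount, release, back off and check.

```bash
python3 - <<'E'
import pickle; from h import *; from plant import robot
q=robot.sense()["joint_pos"].copy(); q[6]-=.046; robot.move_joints(q)
robot.sleep(.2); robot.grip(1.0); s=robot.sense(); p=s["tcp_pos"]
robot.move_straight([p[0],p[1],.19],vel=.1)
robot.sleep(.3); f=robot.grab_frame("wrist"); t=robot.grab_frame("top"); pickle.dump((f,t),open("w4.pkl","wb"))
print(robot.sense()["t"],robot.sense()["tcp_pos"],robot.sense()["wrist_force"])
for a,c,s in blobs(f,(50,90,40),(90,255,255),60):
    g=ray(f,c,.07)[0]; C=np.array([.50775,.07744]); print(a,c,g,np.arctan2(g[1]-C[1],g[0]-C[0]))
u=pix(f,[[.50775,.07744,.108]])[0]; print(u)
for C in((.50775,.07744),(.508,.078)): print(lineang(f,C))
x,y=u.astype(int); x0,y0=max(x-100,0),max(y-110,0)
cv2.imwrite("pics/w4.png",cv2.resize(f["image"][y0:y0+180,x0:x0+200,::-1],None,fx=3,fy=3,interpolation=cv2.INTER_CUBIC)); print(x0,y0)
E
```

```text
9.3417 [0.50679833 0.07770153 0.18982381] [-0.43972273 -0.33223868  0.52695535]
181 [226.4640884  174.03867403] [0.48668436 0.10924871 0.07      ] 2.1557420270785235
[270.29853228 219.03459412]
(np.float64(2.152060404599379), [1.98, 2.0, 2.02, 2.04, 2.06, 2.08, 2.1, 2.12, 2.14, 2.16, 2.18, 2.2, 2.22, 2.24, 2.26, 2.28, 2.3, 2.32, 2.34])
(np.float64(2.1767404674664346), [2.0, 2.02, 2.04, 2.06, 2.08, 2.1, 2.12, 2.14, 2.16, 2.18, 2.2, 2.22, 2.24, 2.26, 2.28, 2.3, 2.32, 2.34, 2.36])
170 109
```

View pics/w4.png

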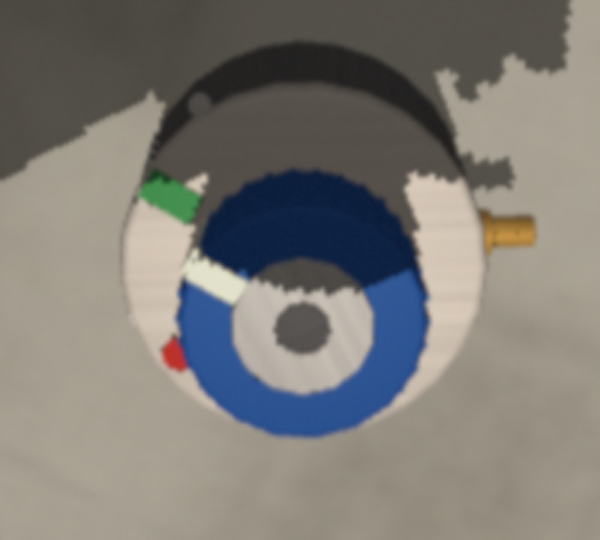

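The line at crop (215,278) is parallel to the green bar at (172,198). The angles are 2.15–2.18 for the line and about 2.16 for the mark, so they agree within about 0.02 rad, and the gripper is clear.

```bash
python3 -c "
from plant import robot
print(robot.close_job())"
```

```text
the job is handed in; nothing more can be done
None
```

The blue ring is turned clockwise to the green locked mark (aligned to about 0.02 rad by the wrist camera) and released; the orange holder was not touched, and the job was handed in at about 9.3 s.

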